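# Seat a tree-ring specimen and hold the reflector at the pointer

### The job

Put the dark wood specimen block, ring face up, fully home in the rectangular pocket of the imaging stand, flat and square, and let go of it while the reflector is still down. Then swing up the hinged white reflector (the blue bar is its handle) until it lines up with the red pointer on the quadrant scale, and finish while still holding it there with the gripper, steady, because it drops when let go. Do not shift the red pointer, and leave the other things on the bench where they are.

Things in the scene. Friction and masses are not known exactly. Their poses are not given: they have to be found in the camera images.
- specimen: The specimen: loose sawn block of dark brown wood, 70 (its x) x 44 (its y) x 42 mm high (z up), about 0.11 kg, top face pale with dark growth-ring arcs. Origin: centre of its underside. It starts ring face up on the bench.
- stand: Imaging stand, fixed to the bench. Origin at bench level under the pocket centre. Dark base slab 12 mm thick (x -100..100, y -150..65 mm) with a silvery pocket plate on it (x -65..65, y -55..55 mm, top 45 mm above the bench). At its -y side two aluminium posts at x = +-86 mm carry the reflector; a yellow quadrant scale at x = 95 mm, radius 115 mm about the hinge line, rises to 190 mm.
- pocket (a point): Centre of the pocket's black floor, 31 mm above the bench. Pocket opening 74 mm (stand's x) x 48 mm (stand's y), 14 mm deep, edge chamfered 2 mm. Axes as the stand's. A specimen fully home has its underside here (28 mm stand out above the plate); half a turn makes no difference.
- hinge (a point): Mid-point of the reflector's hinge line, fixed to the stand at y = -100 mm, 75 mm above the bench; axes as the stand's, the hinge line runs along x. The reflector's white panel is 150 mm along the hinge, 5 mm thick, and reaches from 20 to 115 mm from the hinge line.
- bar (a point): Mid-point of the reflector's blue round grip bar, 12 mm thick, 124 mm long, parallel to the hinge line, 175 mm from it; it can turn within a grip. Two 8 mm rods at x = +-62 mm join it to the white panel, leaving an open gap of 54 mm between panel edge and bar. Axes turn with the reflector (its -y points from hinge to bar).
- reflector (a joint): Angle of the reflector above level, rad. 0 = level on its stop, out to the stand's -y side (bar 75 mm above the bench, at stand's y = -275 mm); grows as the bar swings up and over towards the pocket, up to 1.45. Weighs about 0.35 kg; free hinge: it falls back to 0 when let go.
- pointer (a joint): Angle of the red pointer above level, rad, in the same sense and about the same line as the reflector: the reflector is at the mark when both joint values are equal. Set between 0.55 and 1.0; stiff, not to be moved.
- pointer_tip (a point): Tip of the red pointer, 126 mm from the hinge line, at the stand's x = 102 mm, in front of the scale. Axes turn with the pointer (its -y points from hinge to tip).
- pale_block: Bystander: small pale wood block with rings, 50 x 30 x 30 mm. Origin: centre of underside.
- core_mount: Bystander: long pale stick 22 x 260 x 18 mm (long along its y) with a round core on it. Origin: centre of underside.
- tape_roll: Bystander: green tape roll lying flat, 90 mm across, 24 mm high. Origin: centre of underside.
- wash_bottle: Bystander: white bottle with red cap, 60 mm across, 150 mm high. Origin: centre of underside.
- jar: Bystander: amber jar, 64 mm across, 80 mm high. Origin: centre of underside.
- brush: Bystander: brush lying flat, 170 mm long along its x. Origin near its middle, underside.
- dish: Bystander: flat glass dish, 90 mm across, 18 mm high. Origin: centre of underside.
There are look-alikes about, which are no part of the job. What is shaped like the specimen but green is not meant.

How it is judged:
By the outcome, as a careful person would: the job done as asked, in the order asked, and still so for the second after the job is handed in, while the arm keeps its last pose, push and grip.
It also fails if it takes over 48 s, if anything falls off the work surface, if the arm or the gripper's body presses on something with over 40 N, if the wrist force passes 120 N, or if a joint passes its speed limit or range.

### The arm

A 6-joint arm with a two-finger parallel gripper is mounted at the origin on the work surface. World frame = base frame: x ahead of the robot, y to its left, z up, the work surface at z = 0. Lengths are in m, angles in rad, forces in N, time in s.
With the tool pointing down it reaches from about 0.15 to 0.775 m from the base axis. Payload 6.1 kg.
Tool frame: the origin (TCP) lies at the very end of the fingers, on their centre line; the grasp point (between the pads) lies 19 mm behind it (ctrl.hold_point_z is the distance from the TCP to the grasp point, in m); z points along the fingers, y is the line along which they close (so a half turn about z gives the same grasp; the last joint's range is limited). The gripper opens to 85 mm and grips with 20 to 120 N. Pads are 22 mm wide; open, the fingers measure 114 mm over their backs; the gripper's body (76 mm by 85 mm) begins 54 mm behind the grasp point. The pads swing forward as they close: fully open they stand 13 mm farther back than shut.
Start: joints at [1.212, 0.126, -0.04, 1.405, 0, 1.571], TCP at [0.184, 0.492, 0.231] pointing down, gripper open.
Joint ranges: [-2.72, 2.72], [-0.95, 1.95], [-1.27, 1.35], [-1.78, 2.02], [-1.46, 1.47], [-3.14, 3.14]. Speed limits (rad/s): [2.39, 2.39, 3.01, 3.14, 3.14, 3.14].

### API

Orientations are given as a rotation vector (axis times angle).
In Python, from workcell import ctrl gives the robot as it stands.
- The arm moves only by the shell command python3 -m jog 'ROWS' [FORCE]. ROWS is JSON, a list of rows, each an object of numbers: "gripper": the finger opening in m, from 0 to 0.0854; "tx", "ty", "tz": the shift along the world's x, y, z in m; "wx", "wy", "wz": the turn, a rotation vector about the world's x, y, z in rad. A call has 1 to 20 rows; each row is the pose to reach, as a shift and turn from the pose commanded when the call began; what a row does not reach only later rows make up. A row lasts 1/12 s, in which the tool goes at most 41.7 mm and 7.16 degrees, less where a joint would pass 70% of its speed; a pose out of reach is approached as far as the arm can. A call with a gripper value outside its range is refused whole. The fingers move at their own pace and stop on an object; FORCE is the grip in N (left out, the last holds). Time passes only in rows, so rows that repeat a pose let the fingers close. It gives the time, the measured TCP pose, the force, the opening and the grip force at its end, in the units of the state.
- ctrl.observe(): the state, without advancing time (a new reading comes with each control period).
- ctrl.snapshot(name): name is "side" or "top"; returns (picture, depth): 384x512x3 uint8, red, green, blue; 384x512 float32, m along the optical axis (not along the pixel's ray), 0 where there is no reading.
- ctrl.camera_model(name): a dict with "fx", "fy", "cx", "cy" (pixels), "k1" (the pictures are not rectified: a ray, as slopes to the right and down, at radius r is drawn at 1 + k1 r^2 times it, then the intrinsics apply), "view" (4x4, takes a point from world to camera coordinates). Camera axes: x right, y up, looking along -z (the intrinsics and any distortion apply to the point x, -y, -z); pixel columns grow to the right and rows downward; lengths in m; the calibration is good to about 2 mm. A picture is of the moment at which its call begins. camera_model takes no time and is no camera call.
- ctrl.hand_in(): hands the job in; it is judged then, once.
Trained networks look in the newest picture that a camera, given by its name, has taken for a name from the list of things; names that differ only in an ending like _2 or _b are one class to them, and where a whole thing is asked for, a point or a joint stands for the part that bears it (a point fixed in the world has none). Each returns a list of dicts, best first, with "score" (0 to 1); they miss things now and then, are a little off and sometimes report something else, mostly with a low value. They report only what shows in the picture. A call takes as long as a camera call. They do not tell look-alikes from the thing itself.
- ctrl.outline_of(camera, thing): "mask" (384x512 bool, what is visible of it) and "box" ([left, top, right, bottom] in pixels, round what is visible of it).
- ctrl.spot_point(camera, thing): "point" ([row, column] in pixels: a listed point, or the origin of a listed thing).
The state is a dict: "t": time; "qpos": joint angles; "dq": joint speeds; "effort": joint torques, N m; "tcp_pos": TCP position; "tcp_rot": TCP orientation; "contact_force": force on the tool from outside, world axes, zero at the start; "ft_torque": the same for the moment, N m; "grip_width": finger opening in m; "grip_force": force on a finger pad.
Only numpy, scipy, OpenCV 4.12 (cv2) and the standard library are available. Lean on these libraries where they do the work, as an engineer would, in place of code of your own. Each camera call takes 0.05 s, during which the arm holds its last target. There are 200 camera calls.

## Working session

There is one attempt and no reset: what is moved stays moved. The work goes in short steps, Python scripts to look and compute and a shell command to move; the robot and the scene stay as the last step left them, time stands still between calls to the robot, and variables do not carry over. Pictures are saved under pics/ and viewed, at most 10 in all, crops included, and the job is handed in when it is done.

```bash
mkdir -p pics
cat > h.py <<'E'
import numpy as np, cv2
from workcell import ctrl
def world(cam,r,c,depth):
    m=ctrl.camera_model(cam); u=np.array([(c-m['cx'])/m['fx'],(r-m['cy'])/m['fy']],float)
    s=u.copy()
    for _ in range(20): s=u/(1+m['k1']*(s@s))
    p=np.array([s[0]*depth,-s[1]*depth,-depth,1]); return (np.linalg.inv(m['view'])@p)[:3]
def cloud(cam,d):
    m=ctrl.camera_model(cam); rr,cc=np.mgrid[:384,:512]
    u=np.stack([(cc-m['cx'])/m['fx'],(rr-m['cy'])/m['fy']],-1); s=u.copy()
    for _ in range(20): s=u/(1+m['k1']*(s**2).sum(-1,keepdims=True))
    p=np.stack([s[...,0]*d,-s[...,1]*d,-d,np.ones_like(d)],-1)
    w=(p@np.linalg.inv(m['view']).T)[...,:3]; w[d<=0]=np.nan; return w
def proj(cam,P):
    m=ctrl.camera_model(cam); q=m['view']@np.r_[P,1]; s=np.array([q[0],-q[1]])/-q[2]; s=s*(1+m['k1']*(s@s))
    return np.array([s[1]*m['fy']+m['cy'],s[0]*m['fx']+m['cx']])
E
python3 - <<'E'
from h import *
ims=[]
for cam in('top','side'):
    im,d=ctrl.snapshot(cam); np.savez(f'{cam}0.npz',im=im,d=d); W=cloud(cam,d)
    cv2.imwrite(f'pics/{cam}0.png',cv2.resize(im[...,::-1],(800,600)))
    print(cam,np.linalg.inv(ctrl.camera_model(cam)['view'])[:3,3])
    for t in('specimen','stand','reflector','pointer'):
        for o in ctrl.outline_of(cam,t): 
            m=o['mask']; print(t,round(o['score'],2),np.round(o['box']),np.nanmedian(W[m],0).round(3),np.nanmax(W[m][:,2]).round(3),im[m].mean(0).round())
    for t in('pocket','hinge','bar','pointer_tip','specimen'):
        for o in ctrl.spot_point(cam,t):
            r,c=o['point'];print(t,round(o['score'],2),np.round([r,c],1),W[int(round(r)),int(round(c))].round(3))
print({k:np.round(v,3) for k,v in ctrl.observe().items()})
E
```

```text
top [ 0.29518222 -0.04643269  1.4523651 ]
specimen 0.86 [119. 190. 135. 211.] [0.524 0.395 0.041] 0.053 [ 75. 122.  85.]
specimen 0.78 [182. 214. 200. 233.] [0.444 0.166 0.042] 0.052 [ 83. 127.  92.]
specimen 0.71 [150. 189. 172. 212.] [0.536 0.28  0.042] 0.051 [148. 126. 105.]
specimen 0.56 [162. 159. 186. 176.] [0.649 0.238 0.041] 0.05 [ 82. 125.  91.]
specimen 0.5 [214. 152. 315. 224.] [ 0.568 -0.07   0.046] 0.195 [144. 140. 142.]
stand 0.83 [214. 149. 314. 226.] [ 0.568 -0.068  0.046] 0.195 [144. 140. 142.]
stand 0.32 [356. 195. 379. 224.] [ 0.513 -0.48   0.021] 0.033 [ 84. 115.  92.]
reflector 0.67 [258. 163. 315. 206.] [ 0.583 -0.144  0.079] 0.09 [180. 178. 179.]
reflector 0.66 [346. 163. 363. 181.] [ 0.634 -0.411  0.078] 0.089 [167. 158. 157.]
pocket 0.65 [194.4 236.8] [0.554 0.003 0.033]
hinge 0.93 [188.5 263.3] [ 0.568 -0.09   0.08 ]
hinge 0.42 [155.4 135.4] [0.681 0.368 0.078]
bar 0.57 [178.1 307.8] [ 0.626 -0.263 -0.001]
specimen 0.88 [198.7 130. ] [0.527 0.385 0.043]
specimen 0.71 [197.4 159.4] [0.535 0.282 0.048]
specimen 0.55 [167.7 171.9] [0.646 0.243 0.037]
specimen 0
[... 726 characters left out ...]
   0.075]
specimen 0.89 [271.7 282.3] [0.441 0.183 0.042]
specimen 0.83 [349.  228.1] [0.527 0.408 0.042]
specimen 0.6 [280.7 200.3] [0.643 0.254 0.04 ]
specimen 0.55 [306.2 238.3] [0.53  0.298 0.04 ]
{'t': np.float64(1.0), 'qpos': array([ 1.212,  0.126, -0.04 ,  1.405, -0.   ,  1.571]), 'dq': array([-0.   ,  0.002,  0.   ,  0.   ,  0.   , -0.   ]), 'effort': array([ 3.0000e-03, -4.3571e+01,  3.5310e+01,  1.0000e-03,  0.0000e+00,
       -0.0000e+00]), 'tcp_pos': array([0.184, 0.492, 0.231]), 'tcp_rot': array([-0.561, -3.091,  0.   ]), 'contact_force': array([ 0.033, -0.308, -0.493]), 'ft_torque': array([ 0.029, -0.012,  0.016]), 'grip_force': np.float64(0.0), 'grip_width': np.float64(0.086)}
```

View pics/top0.png

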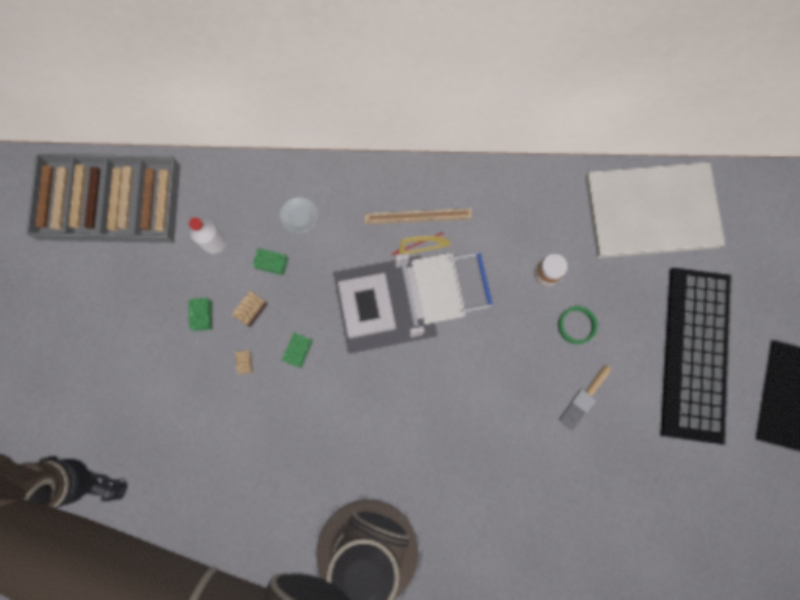

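View pics/side0.png

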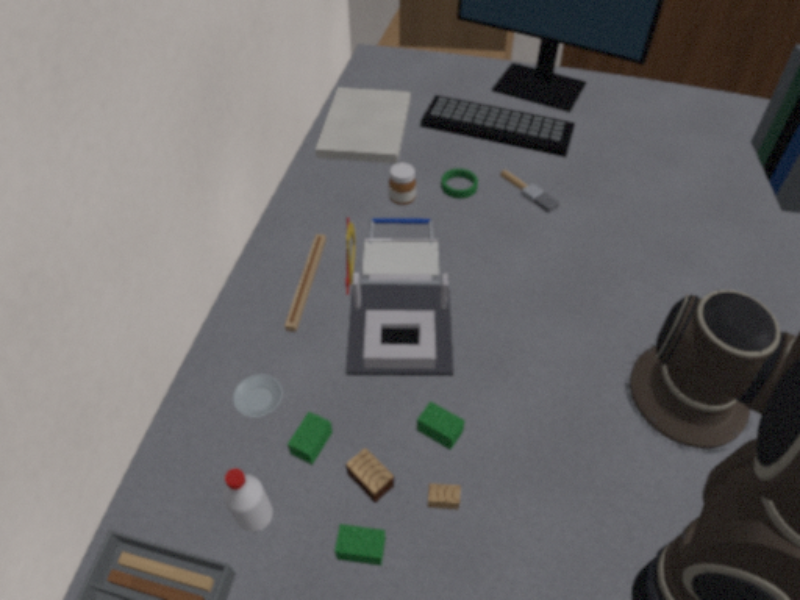

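The top view shows the specimen, brown and ringed, at (249,308) among three green look-alikes. The stand is at (390,300), with the blue bar at (485,278) and the red pointer at (393–443, 253–235). The side view shows the specimen at (370,473), the pocket at (400,335), and the pointer running from (348,290) to (348,220). Next I'll get precise poses.

```bash
python3 - <<'E'
from h import *
def rect(P): 
    (c,s,a)=cv2.minAreaRect((P[:,:2]*1000).astype(np.float32)); return np.round(c,1),np.round(s,1),round(a,1)
for cam in('top','side'):
    z=np.load(f'{cam}0.npz'); im,d=z['im'].astype(int),z['d']; W=cloud(cam,d); hsv=cv2.cvtColor(z['im'],cv2.COLOR_RGB2HSV)
    X,Y,Z=W[...,0],W[...,1],W[...,2]
    m=(abs(X-.535)<.055)&(abs(Y-.285)<.055)&(Z>.03)
    n,l,st,_=cv2.connectedComponentsWithStats(m.astype(np.uint8)); k=1+np.argmax(st[1:,4]); 
    print(cam,'spec',rect(W[l==k]),np.nanmedian(Z[l==k]),(l==k).sum())
    m=(abs(X-.554)<.09)&(abs(Y-.005)<.07)&(Z>.037)&(Z<.056)
    n,l,st,_=cv2.connectedComponentsWithStats(m.astype(np.uint8)); k=1+np.argmax(st[1:,4])
    print('plate',rect(W[l==k]),np.nanmedian(Z[l==k]),(l==k).sum())
    m=(abs(X-.554)<.05)&(abs(Y-.005)<.04)&(im.sum(-1)<170)
    print('pocket',rect(W[m]),m.sum())
    m=(im[...,2]>im[...,0]+40)&(abs(X-.62)<.12)&(Y<-.2)&(Y>-.33); print('bar',m.sum(),np.nanmedian(W[m],0),rect(W[m]))
    m=(im[...,0]>im[...,1]+50)&(im[...,0]>im[...,2]+40)&(abs(X-.68)<.1)&(abs(Y+.1)<.15)
    for r,c in np.argwhere(m)[::3]: print('red',r,c,W[r,c].round(3),end=';')
    r0,r1,c0,c1=(135,215,210,320) if cam=='top' else (130,240,200,300)
    cv2.imwrite(f'pics/crop_{cam}.png',cv2.resize(z['im'][r0:r1,c0:c1,::-1],None,fx=6,fy=5 if cam=='side' else 6,interpolation=cv2.INTER_CUBIC)); print()
E
python3 -c "
import cv2,numpy as np
a=cv2.imread('pics/crop_top.png');b=cv2.imread('pics/crop_side.png');print(a.shape,b.shape)"
```

```text
top spec (array([538.3, 284.7]), array([47.6, 70.8]), 56.4) 0.04249202255464002 258
plate (array([550.1,  11.5]), array([130.3, 109.4]), 11.9) 0.04608634032237702 819
pocket (array([551.2,  14.1]), array([52.2, 28.8]), 10.7) 62
bar 96 [ 0.60565645 -0.25737202  0.08100392] (array([ 606.9, -256.6]), array([120.6,  10.2]), 11.9)
red 149 282 [ 0.687 -0.151  0.164];red 155 268 [ 0.68  -0.106  0.113];red 161 253 [ 0.668 -0.053  0.073];red 162 253 [ 0.666 -0.054  0.068];
side spec (array([537.3, 286.3]), array([46.7, 70.4]), 54.3) 0.040987384072478816 491
plate (array([550.7,  13.5]), array([129.7, 113.6]), 11.7) 0.04367375034365051 1095
pocket (array([549.5,   6.2]), array([65.4, 38.4]), 11.3) 223
bar 99 [ 0.60124258 -0.25402747  0.07776848] (array([ 605.1, -253.3]), array([115.4,  13. ]), 13.9)
red 174 222 [ 0.673 -0.077  0.088];red 178 222 [ 0.67  -0.067  0.081];red 179 223 [ 0.666 -0.063  0.083];red 181 222 [ 0.667 -0.056  0.082];
(480, 660, 3) (550, 600, 3)
```

View pics/crop_top.png

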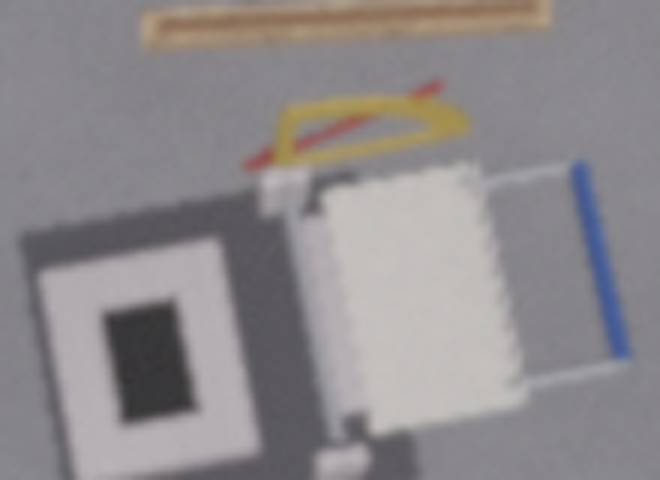

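View pics/crop_side.png

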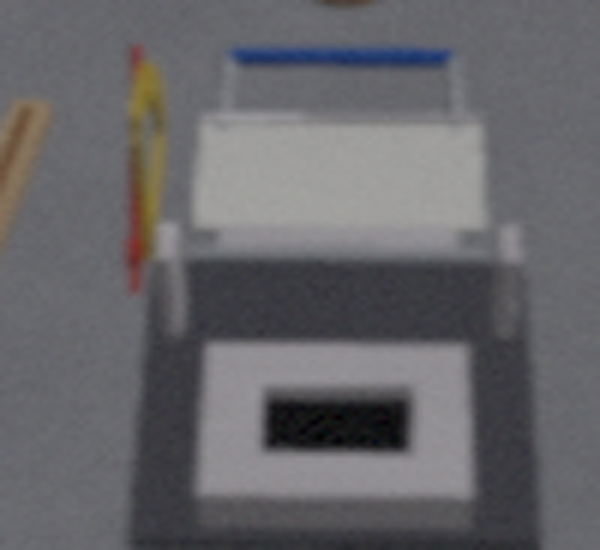

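The two views agree. The stand is at about (0.5505, 0.012) with yaw 11.8°, and its predicted bar position matches the measured one. Next I'll average some frames to get the pointer angle and the specimen yaw.

```bash
cat >> h.py <<'E'
from scipy.optimize import least_squares
S0=np.array([.5505,.012]); YAW=np.radians(11.8)
def st2w(p,S=S0,yaw=YAW):
    c,s=np.cos(yaw),np.sin(yaw); return np.array([S[0]+c*p[0]-s*p[1],S[1]+s*p[0]+c*p[1],p[2]])
def avg(cam,n=5):
    I=[];D=[]
    for _ in range(n): i,d=ctrl.snapshot(cam); I.append(i.astype(float));D.append(np.where(d>0,d,np.nan))
    return np.mean(I,0),np.nan_to_num(np.nanmedian(D,0))
def ptr(th,r): return st2w([.102,-.1-r*np.cos(th),.075+r*np.sin(th)])
E
python3 - 2>/dev/null <<'E'
from h import *
red={}
for cam in('top','side'):
    im,d=avg(cam); np.savez(f'{cam}1.npz',im=im,d=d); W=cloud(cam,d); X,Y,Z=np.moveaxis(W,-1,0)
    m=(abs(X-.537)<.055)&(abs(Y-.285)<.055)&(Z>.036)
    n,l,s,_=cv2.connectedComponentsWithStats(m.astype(np.uint8)); k=1+np.argmax(s[1:,4])
    print(cam,'spec z>.036',cv2.minAreaRect((W[l==k][:,:2]*1000).astype(np.float32)),np.nanmedian(Z[l==k]))
    R=im[...,0]-im[...,1:].max(-1)
    box=np.zeros(R.shape,bool)
    if cam=='top': box[140:170,245:290]=1
    else: box[130:195,215:230]=1
    R=np.where(box,np.clip(R-12,0,None),0); red[cam]=R
    pk=np.argwhere(R>15); print(cam,'red',pk.min(0),pk.max(0),'ends',pk[pk[:,0].argmin()],pk[pk[:,0].argmax()])
# blurred-coverage match: which theta puts model line on red
    best=[]
    B=cv2.GaussianBlur(R.astype(np.float32),(0,0),1.0)
    for th in np.arange(.4,1.15,.02):
        mod=np.zeros(R.shape,np.float32)
        for r in np.linspace(.0,.126,300):
            a,b=np.round(proj(cam,ptr(th,r))).astype(int); mod[a,b]=1
        M=cv2.GaussianBlur(mod,(0,0),1.2); best.append((float((M*B).sum()/np.linalg.norm(M)/np.linalg.norm(B)),round(th,2)))
    print(sorted(best)[::-1][:6])
for th in(.5,.6,.7,.8,.9,1.): print(th,[proj(c,ptr(th,.126)).round(1) for c in('top','side')])
print('hinge',[proj(c,ptr(0,0)).round(1) for c in('top','side')])
E
```

```text
top spec z>.036 ((538.2855224609375, 284.62872314453125), (45.52460479736328, 70.68696594238281), 56.454566955566406) 0.04276579500785127
top red [149 251] [162 283] ends [149 280] [162 251]
```

```bash
python3 -m jog '[{"tx":0.04,"ty":-0.03,"gripper":0.07,"wz":-0.12},{"tx":0.08,"ty":-0.05,"gripper":0.07,"wz":-0.24},{"tx":0.12,"ty":-0.07},{"tx":0.155,"ty":-0.09},{"tx":0.19,"ty":-0.11},{"tx":0.225,"ty":-0.13},{"tx":0.26,"ty":-0.15},{"tx":0.295,"ty":-0.17},{"tx":0.325,"ty":-0.19},{"tx":0.354,"ty":-0.207,"tz":-0.03},{"tx":0.354,"ty":-0.207,"tz":-0.07},{"tx":0.354,"ty":-0.207,"tz":-0.11,"wz":-0.24},{"tx":0.354,"ty":-0.207,"tz":-0.11,"wz":-0.24}]' 50; python3 -c "
from workcell import ctrl;print(ctrl.observe()['qpos'])"
```

```text
[ 1.21194773e+00  1.25784712e-01 -3.96067262e-02  1.40538552e+00
 -5.77386903e-07  1.57083763e+00]schema error: expected keys gripper, tx, ty, tz, wx, wy, wz
```

```bash
cat > p.py <<'E'
from h import *
for cam in('top','side'):
    im,d=avg(cam,2)
    R=im[...,0]-im[...,1:].max(-1)
    box=np.zeros(R.shape,bool)
    if cam=='top': box[140:170,245:290]=1
    else: box[130:195,215:230]=1
    R=np.where(box,np.clip(R-12,0,None),0).astype(np.float32)
    pk=np.argwhere(R>15); print(cam,'red ends',pk[pk[:,0].argmin()],pk[pk[:,0].argmax()])
    best=[]; B=cv2.GaussianBlur(R,(0,0),1.0)
    for th in np.arange(.4,1.15,.02):
        mod=np.zeros(R.shape,np.float32)
        for r in np.linspace(.0,.126,300):
            a,b=np.round(proj(cam,ptr(th,r))).astype(int); mod[a,b]=1
        M=cv2.GaussianBlur(mod,(0,0),1.2); best.append((round(float((M*B).sum()/np.linalg.norm(M)/np.linalg.norm(B)),3),round(th,2)))
    print(sorted(best)[::-1][:5])
for th in(.5,.6,.7,.8,.9,1.): print(th,[proj(c,ptr(th,.126)).round(1) for c in('top','side')])
print('hinge',[proj(c,ptr(0,0)).round(1) for c in('top','side')])
E
python3 p.py 2>&1 | tail -20
```

```text
h.py:24: RuntimeWarning: All-NaN slice encountered
  return np.mean(I,0),np.nan_to_num(np.nanmedian(D,0))
top red ends [149 280] [162 251]
Traceback (most recent call last):
  File "p.py", line 14, in <module>
    a,b=np.round(proj(cam,ptr(th,r))).astype(int); mod[a,b]=1
                 ~~~~^^^^^^^^^^^^^^^
  File "h.py", line 15, in proj
    m=ctrl.camera_model(cam); q=m['view']@np.r_[P,1]; s=np.array([q[0],-q[1]])/-q[2]; s=s*(1+m['k1']*(s@s))
ValueError: time passes only in moves, steps and waits
```

```bash
python3 -m jog '[{"gripper":0.07,"tx":0.04,"ty":-0.02,"tz":0,"wx":0,"wy":0,"wz":-0.08},{"gripper":0.07,"tx":0.08,"ty":-0.045,"tz":0,"wx":0,"wy":0,"wz":-0.16},{"gripper":0.07,"tx":0.115,"ty":-0.065,"tz":0,"wx":0,"wy":0,"wz":-0.234},{"gripper":0.07,"tx":0.15,"ty":-0.087,"tz":0,"wx":0,"wy":0,"wz":-0.234},{"gripper":0.07,"tx":0.185,"ty":-0.108,"tz":0,"wx":0,"wy":0,"wz":-0.234},{"gripper":0.07,"tx":0.22,"ty":-0.13,"tz":0,"wx":0,"wy":0,"wz":-0.234},{"gripper":0.07,"tx":0.255,"ty":-0.15,"tz":0,"wx":0,"wy":0,"wz":-0.234},{"gripper":0.07,"tx":0.29,"ty":-0.17,"tz":0,"wx":0,"wy":0,"wz":-0.234},{"gripper":0.07,"tx":0.325,"ty":-0.19,"tz":0,"wx":0,"wy":0,"wz":-0.234},{"gripper":0.07,"tx":0.354,"ty":-0.207,"tz":-0.03,"wx":0,"wy":0,"wz":-0.234},{"gripper":0.07,"tx":0.354,"ty":-0.207,"tz":-0.07,"wx":0,"wy":0,"wz":-0.234},{"gripper":0.07,"tx":0.354,"ty":-0.207,"tz":-0.11,"wx":0,"wy":0,"wz":-0.234},{"gripper":0.07,"tx":0.354,"ty":-0.207,"tz":-0.11,"wx":0,"wy":0,"wz":-0.234},{"gripper":0.07,"tx":0.354,"ty":-0.207,"tz":-0.11,"wx":0,"wy":0,"wz":-0.234}]' 50; python3 -c "
from workcell import ctrl;print(ctrl.observe()['qpos'])"
```

```text
t: 2.52
tcp_pos: [0.5366, 0.2834, 0.1193]
tcp_rot: [-0.917, -3.0, 0.007]
contact_force: [-0.1, 0.5, -0.2]
grip_width: 0.0701
grip_force: 0.0
[ 4.85978374e-01  3.05195734e-01 -6.13220924e-02  1.21039666e+00
  6.34827753e-05  1.07907572e+00]
```

```bash
sed -i "s/^from workcell import ctrl/import pickle,os\nfrom workcell import ctrl\nif not os.path.exists('cam.pkl'): pickle.dump({c:ctrl.camera_model(c) for c in('top','side')},open('cam.pkl','wb'))\nCM=pickle.load(open('cam.pkl','rb'))/; s/m=ctrl.camera_model(cam)/m=CM[cam]/" h.py
python3 -m jog '[{"gripper":0.07,"tx":0.001,"ty":0.001,"tz":-0.035,"wx":0,"wy":0,"wz":0},{"gripper":0.07,"tx":0.001,"ty":0.001,"tz":-0.07,"wx":0,"wy":0,"wz":0},{"gripper":0.07,"tx":0.001,"ty":0.001,"tz":-0.09,"wx":0,"wy":0,"wz":0},{"gripper":0.07,"tx":0.001,"ty":0.001,"tz":-0.105,"wx":0,"wy":0,"wz":0},{"gripper":0.07,"tx":0.001,"ty":0.001,"tz":-0.105,"wx":0,"wy":0,"wz":0},{"gripper":0.03,"tx":0.001,"ty":0.001,"tz":-0.105,"wx":0,"wy":0,"wz":0},{"gripper":0.03,"tx":0.001,"ty":0.001,"tz":-0.105,"wx":0,"wy":0,"wz":0},{"gripper":0.03,"tx":0.001,"ty":0.001,"tz":-0.105,"wx":0,"wy":0,"wz":0},{"gripper":0.03,"tx":0.001,"ty":0.001,"tz":-0.105,"wx":0,"wy":0,"wz":0},{"gripper":0.03,"tx":0.001,"ty":0.001,"tz":-0.105,"wx":0,"wy":0,"wz":0},{"gripper":0.03,"tx":0.001,"ty":0.001,"tz":-0.105,"wx":0,"wy":0,"wz":0},{"gripper":0.03,"tx":0.001,"ty":0.001,"tz":-0.105,"wx":0,"wy":0,"wz":0}]' 50
sed -n 1,12p h.py; sed -i '/^from h/a import sys' p.py; python3 p.py 2>&1 | tail -14
```

```text
t: 3.52
tcp_pos: [0.5415, 0.287, 0.02]
tcp_rot: [0.916, 3.001, 0.007]
contact_force: [-0.3, 0.5, 7.5]
grip_width: 0.0431
grip_force: 52.8
import numpy as np, cv2
import pickle,os
from workcell import ctrl
if not os.path.exists('cam.pkl'): pickle.dump({c:ctrl.camera_model(c) for c in('top','side')},open('cam.pkl','wb'))
CM=pickle.load(open('cam.pkl','rb'))
def world(cam,r,c,depth):
    m=CM[cam]; u=np.array([(c-m['cx'])/m['fx'],(r-m['cy'])/m['fy']],float)
    s=u.copy()
    for _ in range(20): s=u/(1+m['k1']*(s@s))
    p=np.array([s[0]*depth,-s[1]*depth,-depth,1]); return (np.linalg.inv(m['view'])@p)[:3]
def cloud(cam,d):
    m=CM[cam]; rr,cc=np.mgrid[:384,:512]
h.py:27: RuntimeWarning: All-NaN slice encountered
  return np.mean(I,0),np.nan_to_num(np.nanmedian(D,0))
top red ends [149 280] [162 251]
[(0.781, np.float64(0.72)), (0.775, np.float64(0.76)), (0.77, np.float64(0.74)), (0.769, np.float64(0.78)), (0.764, np.float64(0.8))]
side red ends [139 222] [144 222]
[(0.439, np.float64(0.62)), (0.424, np.float64(0.64)), (0.411, np.float64(0.88)), (0.411, np.float64(0.86)), (0.411, np.float64(0.84))]
0.5 [array([149.8, 287.8]), array([140.2, 223. ])]
0.6 [array([149.3, 286.2]), array([139. , 222.7])]
0.7 [array([148.8, 284.3]), array([138.3, 222.3])]
0.8 [array([148.5, 282.1]), array([137.9, 221.9])]
0.9 [array([148.3, 279.5]), array([138. , 221.5])]
1.0 [array([148.2, 276.7]), array([138.5, 221. ])]
hinge [array([160.2, 256.2]), array([179.9, 221.8])]
```

```bash
python3 -m jog '[{"gripper":0.03,"tx":0,"ty":0,"tz":0,"wx":0,"wy":0,"wz":0},{"gripper":0.03,"tx":0,"ty":0,"tz":0.005,"wx":0,"wy":0,"wz":0},{"gripper":0.03,"tx":0,"ty":0,"tz":0.02,"wx":0,"wy":0,"wz":0},{"gripper":0.03,"tx":0,"ty":0,"tz":0.05,"wx":0,"wy":0,"wz":0},{"gripper":0.03,"tx":0,"ty":0,"tz":0.09,"wx":0,"wy":0,"wz":0},{"gripper":0.03,"tx":0,"ty":0,"tz":0.12,"wx":0,"wy":0,"wz":0},{"gripper":0.03,"tx":0,"ty":0,"tz":0.12,"wx":0,"wy":0,"wz":0},{"gripper":0.03,"tx":0,"ty":0,"tz":0.12,"wx":0,"wy":0,"wz":0}]'
python3 - <<'E'
from h import *
o=ctrl.observe();print(o['qpos'].round(3),o['tcp_pos'],o['tcp_rot'],o['contact_force'])
for cam in('top','side'):
    im,d=avg(cam,3); W=cloud(cam,d)
    r,c=proj(cam,o['tcp_pos']).astype(int)
    a=im[max(r-40,0):r+40,max(c-50,0):c+50,::-1]; cv2.imwrite(f'pics/hold_{cam}.png',cv2.resize(a,None,fx=4,fy=4,interpolation=cv2.INTER_CUBIC))
a=cv2.imread('pics/hold_top.png');b=cv2.imread('pics/hold_side.png');cv2.imwrite('pics/hold.png',np.hstack([a,b]))
E
```

```text
t: 4.38
tcp_pos: [0.5409, 0.2864, 0.14]
tcp_rot: [0.916, 3.0, 0.007]
contact_force: [0.0, -1.0, -1.3]
grip_width: 0.0427
grip_force: 51.8
[ 0.487  0.298 -0.025  1.241 -0.     1.08 ] [0.54092601 0.28638963 0.14003596] [0.91622058 3.00031779 0.00688726] [ 0.02585995 -1.0314273  -1.30685823][ WARN:0@3.110] global loadsave.cpp:1063 imwrite_ Unsupported depth image for selected encoder is fallbacked to CV_8U.
```

View pics/hold.png

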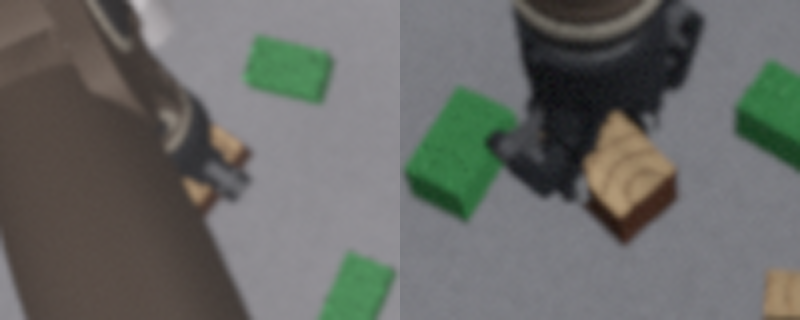

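The specimen is held squarely with the ring face up. The finger is at (220,175) in the left half, and the pale ring top is at (625,165) in the right half. Moving over the pocket.

```bash
python3 -m jog '[{"gripper":0.03,"tx":0.002,"ty":-0.03,"tz":0,"wx":0,"wy":0,"wz":0.11},{"gripper":0.03,"tx":0.003,"ty":-0.06,"tz":0,"wx":0,"wy":0,"wz":0.22},{"gripper":0.03,"tx":0.005,"ty":-0.09,"tz":0,"wx":0,"wy":0,"wz":0.33},{"gripper":0.03,"tx":0.006,"ty":-0.12,"tz":0,"wx":0,"wy":0,"wz":0.44},{"gripper":0.03,"tx":0.007,"ty":-0.15,"tz":0,"wx":0,"wy":0,"wz":0.55},{"gripper":0.03,"tx":0.008,"ty":-0.18,"tz":0,"wx":0,"wy":0,"wz":0.66},{"gripper":0.03,"tx":0.009,"ty":-0.21,"tz":0,"wx":0,"wy":0,"wz":0.76},{"gripper":0.03,"tx":0.01,"ty":-0.24,"tz":0,"wx":0,"wy":0,"wz":0.799},{"gripper":0.03,"tx":0.0115,"ty":-0.274,"tz":0,"wx":0,"wy":0,"wz":0.799},{"gripper":0.03,"tx":0.0115,"ty":-0.274,"tz":0,"wx":0,"wy":0,"wz":0.799},{"gripper":0.03,"tx":0.0115,"ty":-0.274,"tz":-0.03,"wx":0,"wy":0,"wz":0.799},{"gripper":0.03,"tx":0.0115,"ty":-0.274,"tz":-0.055,"wx":0,"wy":0,"wz":0.799},{"gripper":0.03,"tx":0.0115,"ty":-0.274,"tz":-0.055,"wx":0,"wy":0,"wz":0.799},{"gripper":0.03,"tx":0.0115,"ty":-0.274,"tz":-0.055,"wx":0,"wy":0,"wz":0.799}]'
cat > m.py <<'E'
from h import *
o=ctrl.observe();print(o['qpos'].round(3),o['tcp_pos'].round(4),o['tcp_rot'].round(3))
T=o['tcp_pos']
for cam in('side','top'):
    im,d=avg(cam,3); W=cloud(cam,d); zt=T[2]-.020+.042
    c,s=np.cos(YAW),np.sin(YAW); 
    sx=(W[...,0]-S0[0])*c+(W[...,1]-S0[1])*s; sy=-(W[...,0]-S0[0])*s+(W[...,1]-S0[1])*c
    m=(abs(sx)<.06)&(abs(sy)<.05)&(W[...,2]>zt-.03)&(W[...,2]<zt+.006)&(im[...,0]>im[...,2]+12)
    print(cam,'x ends',np.percentile(sx[m],[0,1,3,97,99,100]).round(4),'y',np.percentile(sy[m],[1,99]).round(4),'z',np.percentile(W[...,2][m],[2,50,98]).round(3),m.sum())
    r,q=proj(cam,T).astype(int)
    cv2.imwrite(f'pics/over_{cam}.png',cv2.resize(im[r-45:r+55,q-50:q+50,::-1].astype(np.uint8),None,fx=4,fy=4,interpolation=cv2.INTER_CUBIC))
a=cv2.imread('pics/over_top.png');b=cv2.imread('pics/over_side.png');cv2.imwrite('pics/over.png',np.hstack([a,b]))
E
python3 m.py 2>/dev/null
```

```text
t: 5.85
tcp_pos: [0.5492, 0.0117, 0.0798]
tcp_rot: [0.323, -3.12, -0.001]
contact_force: [0.5, 0.6, -0.6]
grip_width: 0.0431
grip_force: 51.7
[ 0.021  0.217 -0.265  1.092  0.    -0.185] [0.5492 0.0117 0.0798] [ 3.23e-01 -3.12e+00 -1.00e-03]
side x ends [-0.0362 -0.036  -0.0359  0.031   0.0315  0.0318] y [-0.021   0.0228] z [0.073 0.101 0.104] 265
```

```bash
python3 -m jog '[{"gripper":0.03,"tx":0.0026,"ty":0.0002,"tz":0,"wx":0,"wy":0,"wz":0},{"gripper":0.03,"tx":0.0026,"ty":0.0002,"tz":0,"wx":0,"wy":0,"wz":0},{"gripper":0.03,"tx":0.0026,"ty":0.0002,"tz":-0.006,"wx":0,"wy":0,"wz":0},{"gripper":0.03,"tx":0.0026,"ty":0.0002,"tz":-0.011,"wx":0,"wy":0,"wz":0},{"gripper":0.03,"tx":0.0026,"ty":0.0002,"tz":-0.014,"wx":0,"wy":0,"wz":0},{"gripper":0.03,"tx":0.0026,"ty":0.0002,"tz":-0.017,"wx":0,"wy":0,"wz":0},{"gripper":0.03,"tx":0.0026,"ty":0.0002,"tz":-0.02,"wx":0,"wy":0,"wz":0},{"gripper":0.03,"tx":0.0026,"ty":0.0002,"tz":-0.02,"wx":0,"wy":0,"wz":0}]'
sed -i 's/\[r-45:r+55,q-50:q+50/[max(r-45,0):max(r-45,0)+100,q-50:q+50/; s/if m.sum.*//; s/    print(cam,.x ends/    if m.sum()>20: print(cam,"x ends/; s/x ends.,/x ends",/' m.py; python3 m.py 2>&1 | grep -v Warn
```

```text
t: 6.82
tcp_pos: [0.5529, 0.0118, 0.0604]
tcp_rot: [0.323, -3.124, -0.0]
contact_force: [0.8, 0.7, -0.3]
grip_width: 0.0429
grip_force: 51.7
[ 0.021  0.233 -0.29   1.049  0.    -0.185] [0.5529 0.0118 0.0604] [ 0.323 -3.124 -0.   ]
side x ends [-0.0336 -0.0335 -0.0308  0.0343  0.0348  0.0351] y [-0.0206  0.0229] z [0.053 0.08  0.083] 245
```

View pics/over.png

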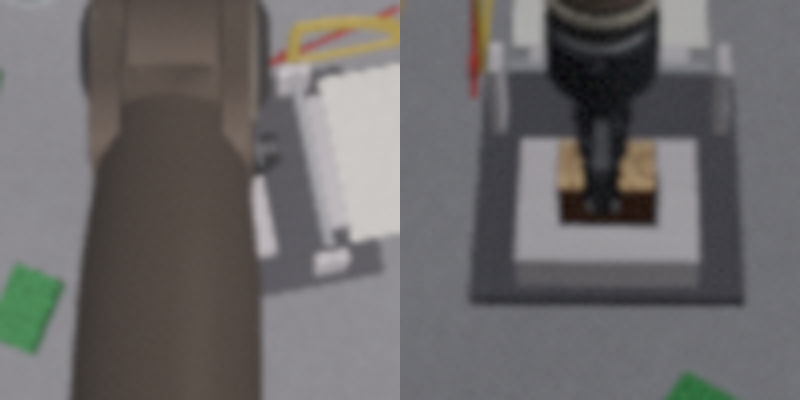

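In the side half, the block is centred over the pocket at (608,190), already about 5 mm in with no contact force. I'll lower it the rest of the way.

```bash
python3 -m jog '[{"gripper":0.03,"tx":-0.0005,"ty":0,"tz":-0.003,"wx":0,"wy":0,"wz":0},{"gripper":0.03,"tx":-0.0005,"ty":0,"tz":-0.006,"wx":0,"wy":0,"wz":0},{"gripper":0.03,"tx":-0.0005,"ty":0,"tz":-0.008,"wx":0,"wy":0,"wz":0},{"gripper":0.03,"tx":-0.0005,"ty":0,"tz":-0.01,"wx":0,"wy":0,"wz":0},{"gripper":0.03,"tx":-0.0005,"ty":0,"tz":-0.01,"wx":0,"wy":0,"wz":0},{"gripper":0.03,"tx":-0.0005,"ty":0,"tz":-0.01,"wx":0,"wy":0,"wz":0}]'
```

```text
t: 7.62
tcp_pos: [0.5529, 0.0118, 0.0512]
tcp_rot: [0.323, -3.125, 0.0]
contact_force: [-0.2, -0.0, -0.2]
grip_width: 0.0433
grip_force: 51.8
```

```bash
python3 -m jog '[{"gripper":0.03,"tx":0,"ty":0,"tz":-0.001,"wx":0,"wy":0,"wz":0},{"gripper":0.03,"tx":0,"ty":0,"tz":-0.002,"wx":0,"wy":0,"wz":0},{"gripper":0.03,"tx":0,"ty":0,"tz":-0.002,"wx":0,"wy":0,"wz":0}]'
```

```text
t: 7.87
tcp_pos: [0.5529, 0.0118, 0.051]
tcp_rot: [-0.323, 3.124, 0.0]
contact_force: [-6.0, 0.5, 13.1]
grip_width: 0.0433
grip_force: 53.3
```

The floor contact comes at exactly the expected height. Releasing, lifting clear and looking.

```bash
python3 -m jog '[{"gripper":0.07,"tx":0,"ty":0,"tz":0.002,"wx":0,"wy":0,"wz":0},{"gripper":0.07,"tx":0,"ty":0,"tz":0.002,"wx":0,"wy":0,"wz":0},{"gripper":0.07,"tx":0,"ty":0,"tz":0.002,"wx":0,"wy":0,"wz":0},{"gripper":0.07,"tx":0,"ty":0,"tz":0.002,"wx":0,"wy":0,"wz":0},{"gripper":0.07,"tx":0,"ty":0,"tz":0.01,"wx":0,"wy":0,"wz":0},{"gripper":0.07,"tx":0,"ty":0,"tz":0.04,"wx":0,"wy":0,"wz":0},{"gripper":0.07,"tx":0,"ty":0,"tz":0.08,"wx":0,"wy":0,"wz":0},{"gripper":0.05,"tx":0,"ty":0,"tz":0.12,"wx":0,"wy":0,"wz":0},{"gripper":0.04,"tx":0.008,"ty":-0.04,"tz":0.12,"wx":0,"wy":0,"wz":0},{"gripper":0.04,"tx":0.016,"ty":-0.08,"tz":0.12,"wx":0,"wy":0,"wz":0},{"gripper":0.04,"tx":0.024,"ty":-0.12,"tz":0.12,"wx":0,"wy":0,"wz":0},{"gripper":0.04,"tx":0.032,"ty":-0.16,"tz":0.12,"wx":0,"wy":0,"wz":0},{"gripper":0.04,"tx":0.04,"ty":-0.2,"tz":0.12,"wx":0,"wy":0,"wz":0},{"gripper":0.04,"tx":0.048,"ty":-0.235,"tz":0.12,"wx":0,"wy":0,"wz":0},{"gripper":0.04,"tx":0.0535,"ty":-0.269,"tz":0.12,"wx":0,"wy":0,"wz":0},{"gripper":0.04,"tx":0.0535,"ty":-0.269,"tz":0.12,"wx":0,"wy":0,"wz":0},{"gripper":0.04,"tx":0.0535,"ty":-0.269,"tz":0.12,"wx":0,"wy":0,"wz":0}]'
cat > v.py <<'E'
from h import *
ims=[]
c,s=np.cos(YAW),np.sin(YAW)
for cam in('top','side'):
    im,d=avg(cam,3); W=cloud(cam,d)
    sx=(W[...,0]-S0[0])*c+(W[...,1]-S0[1])*s; sy=-(W[...,0]-S0[0])*s+(W[...,1]-S0[1])*c; Z=W[...,2]
    m=(abs(sx)<.045)&(abs(sy)<.035)&(Z>.062)&(Z<.095)
    if m.sum()>10:
        P=np.stack([sx[m],sy[m]],-1)*1000; A=np.c_[sx[m],sy[m],np.ones(m.sum())]
        print(cam,'block',cv2.minAreaRect(P.astype(np.float32)),'z',np.median(Z[m]).round(4),'tilt',np.linalg.lstsq(A,Z[m],rcond=None)[0].round(3))
    m=(im[...,2]>im[...,0]+40)&(abs(sx)<.08)&(sy<-.2)&(sy>-.31); print('bar',np.median(sx[m]).round(4),np.median(sy[m]).round(4),np.median(Z[m]).round(4),m.sum())
    r,q=proj(cam,st2w([0,-.1,.07])).astype(int); r0=max(r-65,0); ims.append(cv2.resize(im[r0:r0+130,q-65:q+65,::-1].astype(np.uint8),(400,400),interpolation=cv2.INTER_CUBIC))
cv2.imwrite('pics/v.png',np.hstack(ims))
E
python3 v.py 2>&1 | grep -v Warn
```

```text
t: 9.28
tcp_pos: [0.6062, -0.2591, 0.1688]
tcp_rot: [0.318, -3.125, -0.001]
contact_force: [-0.3, 0.4, -0.3]
grip_width: 0.0399
grip_force: 0.0
top block ((-0.14796066284179688, -2.1876068115234375), (69.48860931396484, 43.685462951660156), 0.22663061320781708) z 0.0739 tilt [ 0.01  -0.008  0.074]
bar 0.0572 -0.2728 0.0822 5
side block ((0.7538642883300781, 1.5813350677490234), (69.09315490722656, 43.39217758178711), 0.4201643168926239) z 0.0716 tilt [ 0.006 -0.079  0.071]
bar -0.0024 -0.2709 0.0781 102
```

View pics/v.png

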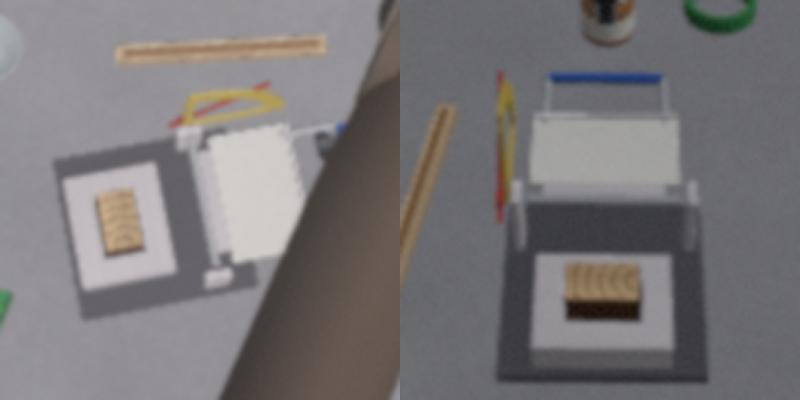

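The block sits home. Its top is at about 0.073 in both views, centred within 2 mm and square within 0.5°. It shows at (120,220) in the top half and (602,290) in the side half. Now I'll descend onto the blue bar and grip it.

```bash
python3 -m jog '[{"gripper":0.04,"tx":0,"ty":0.0015,"tz":-0.03,"wx":0,"wy":0,"wz":0},{"gripper":0.04,"tx":0,"ty":0.0015,"tz":-0.06,"wx":0,"wy":0,"wz":0},{"gripper":0.04,"tx":0,"ty":0.0015,"tz":-0.08,"wx":0,"wy":0,"wz":0},{"gripper":0.04,"tx":0,"ty":0.0015,"tz":-0.1,"wx":0,"wy":0,"wz":0},{"gripper":0.04,"tx":0,"ty":0.0015,"tz":-0.112,"wx":0,"wy":0,"wz":0},{"gripper":0.04,"tx":0,"ty":0.0015,"tz":-0.112,"wx":0,"wy":0,"wz":0},{"gripper":0.04,"tx":0,"ty":0.0015,"tz":-0.112,"wx":0,"wy":0,"wz":0}]' 40
```

```text
t: 10.17
tcp_pos: [0.6063, -0.2551, 0.0575]
tcp_rot: [0.324, -3.124, -0.0]
contact_force: [0.5, -0.3, 0.0]
grip_width: 0.0397
grip_force: 0.0
```

```bash
python3 -m jog '[{"gripper":0.005,"tx":0,"ty":0,"tz":0,"wx":0,"wy":0,"wz":0},{"gripper":0.005,"tx":0,"ty":0,"tz":0,"wx":0,"wy":0,"wz":0},{"gripper":0.005,"tx":0,"ty":0,"tz":0,"wx":0,"wy":0,"wz":0},{"gripper":0.005,"tx":0,"ty":0,"tz":0,"wx":0,"wy":0,"wz":0},{"gripper":0.005,"tx":0,"ty":0,"tz":0,"wx":0,"wy":0,"wz":0},{"gripper":0.005,"tx":0,"ty":0,"tz":0,"wx":0,"wy":0,"wz":0},{"gripper":0.005,"tx":0,"ty":0,"tz":0,"wx":0,"wy":0,"wz":0},{"gripper":0.005,"tx":0,"ty":0,"tz":0,"wx":0,"wy":0,"wz":0}]' 40
```

```text
t: 10.83
tcp_pos: [0.6074, -0.256, 0.0591]
tcp_rot: [-0.323, 3.122, -0.002]
contact_force: [0.4, 0.8, 6.7]
grip_width: 0.0106
grip_force: 39.0
```

```bash
python3 -m jog '[{"gripper":0.005,"tx":0,"ty":0.0002,"tz":0.0087,"wx":0,"wy":0,"wz":0},{"gripper":0.005,"tx":-0.0002,"ty":0.0009,"tz":0.0175,"wx":0,"wy":0,"wz":0},{"gripper":0.005,"tx":-0.0004,"ty":0.0019,"tz":0.0262,"wx":0,"wy":0,"wz":0},{"gripper":0.005,"tx":-0.0007,"ty":0.0034,"tz":0.0348,"wx":0,"wy":0,"wz":0},{"gripper":0.005,"tx":-0.0011,"ty":0.0053,"tz":0.0433,"wx":0,"wy":0,"wz":0},{"gripper":0.005,"tx":-0.0016,"ty":0.0077,"tz":0.0517,"wx":0,"wy":0,"wz":0},{"gripper":0.005,"tx":-0.0022,"ty":0.0104,"tz":0.06,"wx":0,"wy":0,"wz":0},{"gripper":0.005,"tx":-0.0028,"ty":0.0135,"tz":0.0682,"wx":0,"wy":0,"wz":0},{"gripper":0.005,"tx":-0.0036,"ty":0.0171,"tz":0.0761,"wx":0,"wy":0,"wz":0},{"gripper":0.005,"tx":-0.0044,"ty":0.021,"tz":0.0839,"wx":0,"wy":0,"wz":0},{"gripper":0.005,"tx":-0.0053,"ty":0.0253,"tz":0.0915,"wx":0,"wy":0,"wz":0},{"gripper":0.005,"tx":-0.0062,"ty":0.0299,"tz":0.0988,"wx":0,"wy":0,"wz":0},{"gripper":0.005,"tx":-0.0073,"ty":0.0349,"tz":0.106,"wx":0,"wy":0,"wz":0},{"gripper":0.005,"tx":-0.0073,"ty":0.0349,"tz":0.106,"wx":0,"wy":0,"wz":0},{"gripper":0.005,"tx":-0.0073,"ty":0.0349,"tz":0.106,"wx":0,"wy":0,"wz":0}]'
cat > r.py <<'E'
from h import *
c,s=np.cos(YAW),np.sin(YAW); o=ctrl.observe(); T=o['tcp_pos']
y=-(T[0]-S0[0])*s+(T[1]-S0[1])*c; print('tcp angle',np.arctan2(T[2]+.019-.075,-(y+.1)),'r',np.hypot(T[2]+.019-.075,y+.1),o['contact_force'])
for cam in('top','side'):
    im,d=avg(cam,5); np.savez(f'{cam}2.npz',im=im,d=d); W=cloud(cam,d)
    sx=(W[...,0]-S0[0])*c+(W[...,1]-S0[1])*s; sy=-(W[...,0]-S0[0])*s+(W[...,1]-S0[1])*c; Z=W[...,2]
    rad=np.hypot(sy+.1,Z-.075); m=(abs(sx)<.07)&(rad>.025)&(rad<.11)&(sy<-.1)&(Z>.08)&(im.min(-1)>115)
    if m.sum()>30:
        A=np.c_[-(sy[m]+.1),np.ones(m.sum())]; k=np.linalg.lstsq(A,Z[m]-.075,rcond=None)[0]; print(cam,'panel slope angle',np.arctan(k[0]),'off',k[1],m.sum(),'median polar',np.median(np.arctan2(Z[m]-.075,-(sy[m]+.1))))
    im=im.astype(np.uint8); r,q=proj(cam,st2w([.05,-.15,.12])).astype(int); r0,q0=r-45,q-50
    B=cv2.resize(im[r0:r0+90,q0:q0+100,::-1],(400,360),interpolation=cv2.INTER_CUBIC); cv2.imwrite(f'pics/r_{cam}.png',B)
cv2.imwrite('pics/r.png',np.hstack([cv2.imread('pics/r_top.png'),cv2.imread('pics/r_side.png')]))
E
python3 r.py 2>&1 | grep -v Warn
```

```text
t: 12.08
tcp_pos: [0.6003, -0.2229, 0.166]
tcp_rot: [-0.322, 3.121, -0.009]
contact_force: [3.1, -8.3, 3.6]
grip_width: 0.0107
grip_force: 39.6
tcp angle 0.6652167959435374 r 0.17814876109945643 [ 3.1040931  -8.27242651  3.5543143 ]
top panel slope angle 0.6333325130564486 off 0.0035911684505097073 684 median polar 0.6802302931209046
side panel slope angle 0.6277550179940065 off 0.002675264190693059 1297 median polar 0.659401568242106
```

View pics/r.png

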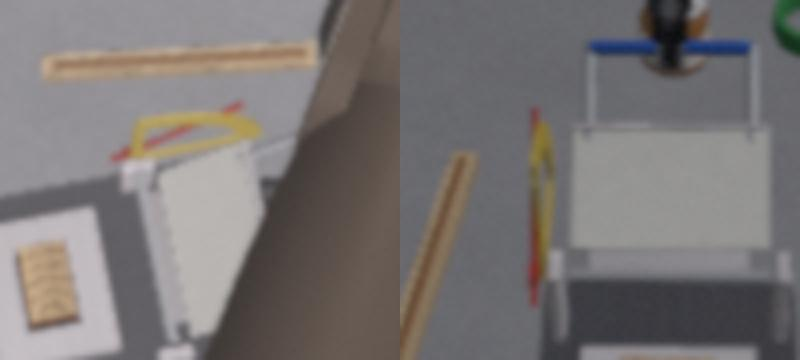

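The reflector is at about 0.64–0.65, with its panel at (670,185) in the side half. The red pointer runs from (113,160) to (240,105) in the top half and looks slightly steeper than the reflector. Now refining the pointer angle.

```bash
cat > q.py <<'E'
from h import *
c,s=np.cos(YAW),np.sin(YAW); obs={}
for cam,box in(('top',(140,170,240,292)),('side',(130,195,214,231))):
    im,d=avg(cam,8); z=np.load(f'{cam}2.npz'); im=(im*8+z['im']*5)/13; W=cloud(cam,d)
    r0,r1,c0,c1=box; R=im[...,0]-im[...,1:].max(-1); rr,cc=np.mgrid[:384,:512]
    inb=(rr>=r0)&(rr<r1)&(cc>=c0)&(cc<c1); bg=np.median(R[inb]); w=np.where(inb&(R>bg+18),R-bg,0)
    n,l,st,_=cv2.connectedComponentsWithStats((w>0).astype(np.uint8),connectivity=8)
    for k in range(1,n):
        if st[k,4]<3: w[l==k]=0
    m=w>0; sx=(W[...,0]-S0[0])*c+(W[...,1]-S0[1])*s; sy=-(W[...,0]-S0[0])*s+(W[...,1]-S0[1])*c; Z=W[...,2]
    g=m&(abs(sx-.102)<.015)
    # depth-based line
    t=least_squares(lambda p:(Z[g]-.075-p[1])*np.cos(p[0])+(sy[g]+.1)*np.sin(p[0]),[.7,0],loss='soft_l1',f_scale=.004).x
    t0=least_squares(lambda p:(Z[g]-.075)*np.cos(p[0])+(sy[g]+.1)*np.sin(p[0]),[.7],loss='soft_l1',f_scale=.004).x
    print(cam,'depth angle free/through hinge',t.round(3),t0.round(3),g.sum(),'maxr',np.hypot(sy[g]+.1,Z[g]-.075).max().round(3))
    obs[cam]=(rr[m],cc[m],w[m])
    P=np.stack([cc[m],rr[m]],-1).astype(float); mu=np.average(P,0,w[m]); C=np.cov((P-mu).T,aweights=w[m]); v=np.linalg.eigh(C)[1][:,1]; a=(P-mu)@v
    print('  img line dir deg',np.degrees(np.arctan2(v[1],v[0])).round(2),'ends(c,r)',(mu+v*a.min()).round(1),(mu+v*a.max()).round(1))
for th in np.arange(.6,.92,.05):
    o=[]
    for cam in('top','side'):
        A,B=proj(cam,ptr(th,-.02)),proj(cam,ptr(th,.126)); o+=[np.degrees(np.arctan2(*(B-A))).round(2),B[::-1].round(1)]
        R,Cc,w=obs[cam]; u=(B-A)/np.linalg.norm(B-A); o.append(np.average((R-A[0])*u[1]-(Cc-A[1])*u[0],weights=w).round(2))
    print(round(th,2),*o)
E
python3 q.py 2>&1 | grep -v Warn
```

```text
top depth angle free/through hinge [0.733 0.007] [0.792] 91 maxr 0.126
  img line dir deg -176.17 ends(c,r) [286.1 154.1] [239.3 151. ]
side depth angle free/through hinge [1.121 0.009] [1.211] 137 maxr 0.149
  img line dir deg 90.87 ends(c,r) [222.9 139. ] [222.2 188. ]
0.6 -20.03 [286.2 149.3] -4.42 -88.85 [222.7 139. ] 0.4
0.65 -21.02 [285.3 149. ] -4.25 -89.13 [222.5 138.6] 0.46
0.7 -22.07 [284.3 148.8] -4.07 -89.41 [222.3 138.3] 0.52
0.75 -23.19 [283.3 148.6] -3.87 -89.69 [222.1 138.1] 0.57
0.8 -24.4 [282.1 148.5] -3.65 -89.96 [221.9 137.9] 0.63
0.85 -25.71 [280.9 148.4] -3.42 -90.24 [221.7 137.9] 0.69
0.9 -27.14 [279.5 148.3] -3.16 -90.52 [221.5 138. ] 0.75
```

```bash
sed -i "s/^    inb=.*/&/; s/    inb=(rr>=r0)/    A_,B_=(np.array([162.,251.]),np.array([149.,283.])) if cam=='top' else (np.array([189.,222.]),np.array([139.,222.5])); u_=(B_-A_)\/np.linalg.norm(B_-A_); al=(rr-A_[0])*u_[0]+(cc-A_[1])*u_[1]; pe=(rr-A_[0])*u_[1]-(cc-A_[1])*u_[0]\n    inb=(abs(pe)<3.2)\&(al>-3)\&(al<np.linalg.norm(B_-A_)+3)\&(rr>=r0)/; s/bg=np.median(R\[inb\])/bg=0/" q.py; python3 q.py 2>&1 | grep -v Warn
```

```text
top depth angle free/through hinge [0.849 0.005] [0.885] 98 maxr 0.126
  img line dir deg 157.95 ends(c,r) [283.4 148.9] [250.2 162.4]
side depth angle free/through hinge [0.727 0.01 ] [0.826] 95 maxr 0.123
  img line dir deg 90.64 ends(c,r) [222.7 139. ] [222.2 188. ]
0.6 -20.03 [286.2 149.3] -0.67 -88.85 [222.7 139. ] 0.33
0.65 -21.02 [285.3 149. ] -0.48 -89.13 [222.5 138.6] 0.37
0.7 -22.07 [284.3 148.8] -0.28 -89.41 [222.3 138.3] 0.41
0.75 -23.19 [283.3 148.6] -0.07 -89.69 [222.1 138.1] 0.45
0.8 -24.4 [282.1 148.5] 0.16 -89.96 [221.9 137.9] 0.49
0.85 -25.71 [280.9 148.4] 0.41 -90.24 [221.7 137.9] 0.53
0.9 -27.14 [279.5 148.3] 0.68 -90.52 [221.5 138. ] 0.57
```

```bash
python3 -m jog '[{"gripper":0.005,"tx":-0.0006,"ty":0.0028,"tz":0.0036,"wx":0,"wy":0,"wz":0},{"gripper":0.005,"tx":-0.0012,"ty":0.0057,"tz":0.0072,"wx":0,"wy":0,"wz":0},{"gripper":0.005,"tx":-0.0018,"ty":0.0087,"tz":0.0108,"wx":0,"wy":0,"wz":0},{"gripper":0.005,"tx":-0.0018,"ty":0.0087,"tz":0.0108,"wx":0,"wy":0,"wz":0},{"gripper":0.005,"tx":-0.0018,"ty":0.0087,"tz":0.0108,"wx":0,"wy":0,"wz":0}]'
python3 r.py 2>&1 | grep -v Warn
python3 - <<'E'
from h import *
def rp(th,x,r,h=0): return st2w([x,-.1-r*np.cos(th)+h*np.sin(th),.075+r*np.sin(th)+h*np.cos(th)])
z=np.load('side2.npz'); im=z['im']; B=im[...,2]-im[...,0]; m=(B>35); m[:100]=0;m[200:]=0
p=np.argwhere(m); p=p[(p[:,1]>220)&(p[:,1]<310)]; print('side bar blue centroid row/cols',np.average(p[:,0],weights=B[p[:,0],p[:,1]]),p[:,1].min(),p[:,1].max())
# panel mask corners, both cams
for cam in('side','top'):
    im=np.load(f'{cam}2.npz')['im'].astype(np.uint8); g=im.min(-1)
    r,q=proj(cam,rp(.7,.02,.07)).round().astype(int)
    mm=((g>118)&(im.max(-1).astype(int)-g<28)).astype(np.uint8); mm=cv2.morphologyEx(mm,cv2.MORPH_OPEN,np.ones((5,5),np.uint8)); l=cv2.connectedComponents(mm)[1]; k=l[r,q]
    P=np.argwhere(l==k); print(cam,'panel',k,len(P),'rows',P[:,0].min(),P[:,0].max(),'cols',P[:,1].min(),P[:,1].max())
for th in(.6,.65,.7,.75,.8,.85):
    print(th,'side bar',proj('side',rp(th,-.045,.175)).round(1),proj('side',rp(th,.062,.175)).round(1),'panel far+ ',*[ (proj(c,rp(th,.075,.115,.0025)).round(1),proj(c,rp(th,.075,.02,.0025)).round(1)) for c in('side','top')])
E
```

```text
t: 14.6
tcp_pos: [0.5986, -0.2148, 0.1768]
tcp_rot: [-0.321, 3.121, -0.01]
contact_force: [3.2, -9.5, 6.3]
grip_width: 0.0101
grip_force: 39.4
tcp angle 0.7418444756723427 r 0.17886062244195697 [ 3.19136705 -9.54354586  6.25400896]
top panel slope angle 0.708667886449137 off 0.003928888003103086 617 median polar 0.758156304377974
side panel slope angle 0.7025888488857268 off 0.003247654832231675 1331 median polar 0.738807001927277
side bar blue centroid row/cols 122.11854244805215 236 276
side panel 3 1835 rows 142 180 cols 231 281
top panel 1 158263 rows 0 383 cols 0 511
0.6 side bar [123.8 270.9] [123.5 236. ] panel far+  (array([142.4, 231.4]), array([173.3, 230.8])) (array([157.6, 284.8]), array([165.7, 261.9]))
0.65 side bar [123.1 271. ] [122.8 235.8] panel far+  (array([142.1, 231.2]), array([173.3, 230.8])) (array([157.4, 283.9]), array([165.7, 261.7]))
0.7 side bar [122.5 271.1] [122.2 235.7] panel far+  (array([141.9, 231.1]), array([173.4, 230.8])) (array([157.3, 282.9]), array([165.7, 261.5]))
0.75 side bar [122.1 271.2] [121.8 235.5] panel far+  (array([141.7, 230.9]), array([173.4, 230.7])) (array([157.2, 281.9]), array([165.6, 261.3]))
0.8 side bar [121.8 271.2] [121.5 235.3] panel far+  (array([141.7, 230.8]), array([173.5, 230.7])) (array([157.1, 280.8]), array([165.6, 261.1]))
0.85 side bar [121.6 271.3] [121.3 235.1] panel far+  (array([141.7, 230.7]), array([173.5, 230.7])) (array([157. , 279.7]), array([165.6, 260.9]))
```

Run:
```python
from h import *
im=np.load('top2.npz')['im'].astype(np.uint8); a=cv2.resize(im[140:190,240:300,::-1],(780,600)[:2] and (720,600),interpolation=cv2.INTER_CUBIC); cv2.imwrite('pics/z.png',a)
```

```text
(no output)
```

View pics/z.png

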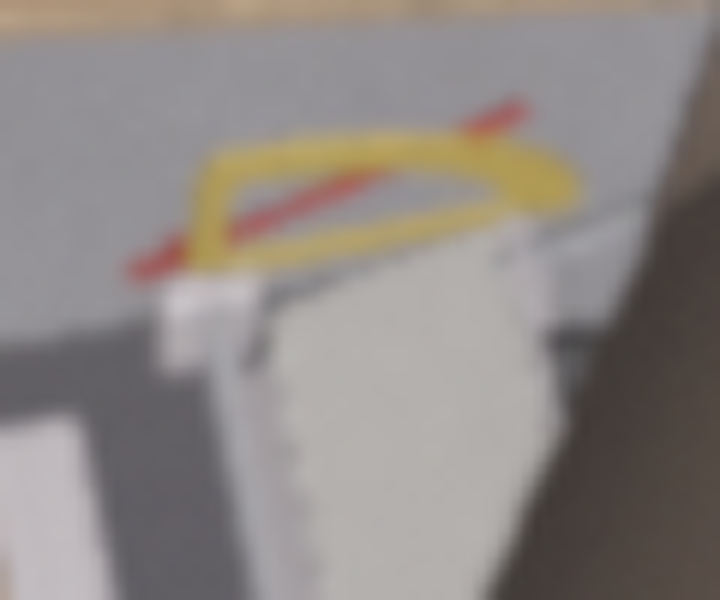

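Run:
```python
from h import *
from scipy.ndimage import map_coordinates as mc
def rp(th,x,r,h=0): return st2w([x,-.1-r*np.cos(th)+h*np.sin(th),.075+r*np.sin(th)+h*np.cos(th)])
a=np.load('top2.npz')['im'];b=np.load('top1.npz')['im']; R=a*.5+b*.5; red=R[...,0]-R[...,1:].max(-1)
cols=np.arange(272,289,.5); u=np.array([162.4,250.2]); v=np.array([148.9,283.4])
print('pointer profile (line, max over perp +-1)')
for c in cols:
    r=u[0]+(c-u[1])*(v[0]-u[0])/(v[1]-u[1]); print(c,round(max(mc(red,[[r+k],[c]],order=1)[0] for k in np.arange(-1.5,1.6,.5)),0),end=' | ')
lum=a.mean(-1)
for x in(.045,.055,.065):
    print('\npanel x',x); 
    for r in np.arange(.095,.14,.003):
        p=proj('top',rp(.72,x,r,.0025)); print(p[1].round(1),mc(lum,[[p[0]],[p[1]]],order=1)[0].round(0),end=' | ')
    print('\n',[(th,proj('top',rp(th,x,.115,.0025)).round(1)[1],proj('top',rp(th,x,.115,-.0025)).round(1)[1]) for th in(.65,.7,.75,.8)])
```

```text
pointer profile (line, max over perp +-1)
272.0 24.0 | 272.5 21.0 | 273.0 20.0 | 273.5 20.0 | 274.0 20.0 | 274.5 20.0 | 275.0 20.0 | 275.5 20.0 | 276.0 20.0 | 276.5 20.0 | 277.0 21.0 | 277.5 24.0 | 278.0 29.0 | 278.5 37.0 | 279.0 47.0 | 279.5 53.0 | 280.0 54.0 | 280.5 55.0 | 281.0 53.0 | 281.5 49.0 | 282.0 52.0 | 282.5 43.0 | 283.0 39.0 | 283.5 25.0 | 284.0 13.0 | 284.5 7.0 | 285.0 1.0 | 285.5 -1.0 | 286.0 -2.0 | 286.5 -2.0 | 287.0 -2.0 | 287.5 -2.0 | 288.0 -2.0 | 288.5 -2.0 | 
panel x 0.045
279.7 176.0 | 280.4 175.0 | 281.1 174.0 | 281.8 172.0 | 282.5 169.0 | 283.2 168.0 | 283.9 170.0 | 284.6 164.0 | 285.3 157.0 | 286.0 148.0 | 286.7 145.0 | 287.4 145.0 | 288.1 146.0 | 288.8 146.0 | 289.5 144.0 | 290.2 139.0 | 
 [(0.65, np.float64(285.7), np.float64(286.4)), (0.7, np.float64(284.7), np.float64(285.6)), (0.75, np.float64(283.7), np.float64(284.6)), (0.8, np.float64(282.6), np.float64(283.6))]

panel x 0.055
279.1 176.0 | 279.8 175.0 | 280.5 174.0 | 281.2 173.0 | 281.9 172.0 | 282.6 172.0 | 283.3 171.0 | 284.0 169.0 | 284.7 164.0 | 285.4 157.0 | 286.1 151.0 | 286.8 149.0 | 287.5 151.0 | 288.2 152.0 | 288.9 152.0 | 289.6 152.0 | 
 [(0.65, np.float64(285.1), np.float64(285.8)), (0.7, np.float64(284.1), np.float64(285.0)), (0.75, np.float64(283.1), np.float64(284.0)), (0.8, np.float64(282.0), np.float64(283.0))]

panel x 0.065
278.5 175.0 | 279.2 174.0 | 279.9 171.0 | 280.6 165.0 | 281.3 162.0 | 282.0 162.0 | 282.7 164.0 | 283.4 160.0 | 284.1 153.0 | 284.8 148.0 | 285.5 143.0 | 286.2 141.0 | 286.9 142.0 | 287.6 142.0 | 288.3 140.0 | 289.0 143.0 | 
 [(0.65, np.float64(284.5), np.float64(285.2)), (0.7, np.float64(283.5), np.float64(284.4)), (0.75, np.float64(282.5), np.float64(283.4)), (0.8, np.float64(281.4), np.float64(282.4))]
```

The reflector is at about 0.71 from the panel edge and depth. The pointer is at about 0.735, with its tip at column 283.4 of the top view. I'll nudge the reflector up 0.025 rad, let it settle and check.

```bash
python3 -m jog '[{"gripper":0.005,"tx":-0.0003,"ty":0.0014,"tz":0.0016,"wx":0,"wy":0,"wz":0},{"gripper":0.005,"tx":-0.0006,"ty":0.0028,"tz":0.0033,"wx":0,"wy":0,"wz":0},{"gripper":0.005,"tx":-0.0006,"ty":0.0028,"tz":0.0033,"wx":0,"wy":0,"wz":0},{"gripper":0.005,"tx":-0.0006,"ty":0.0028,"tz":0.0033,"wx":0,"wy":0,"wz":0},{"gripper":0.005,"tx":-0.0006,"ty":0.0028,"tz":0.0033,"wx":0,"wy":0,"wz":0},{"gripper":0.005,"tx":-0.0006,"ty":0.0028,"tz":0.0033,"wx":0,"wy":0,"wz":0}]'
python3 r.py 2>&1 | grep -v Warn
python3 q.py 2>&1 | grep img
python3 v.py 2>&1 | grep block
python3 - <<'E'
from h import *
from scipy.ndimage import map_coordinates as mc
def rp(th,x,r,h=0): return st2w([x,-.1-r*np.cos(th)+h*np.sin(th),.075+r*np.sin(th)+h*np.cos(th)])
lum=np.load('top2.npz')['im'].mean(-1)
for x in(.045,.055,.065):
    P=np.array([proj('top',rp(.73,x,r,.0)) for r in np.arange(.105,.14,.0005)]); L=mc(lum,P.T,order=1)
    n=len(L); lo=L[30:60].min(); hi=L[:15].min(); k=np.argmax(L<(lo+hi)/2+2); c=P[k,1]
    ths=np.arange(.6,.9,.005); print(x,c.round(2),ths[np.argmin([abs(proj('top',rp(t,x,.115,-.0025))[1]-c) for t in ths])])
E
```

```text
t: 15.6
tcp_pos: [0.598, -0.2122, 0.1799]
tcp_rot: [-0.321, 3.121, -0.011]
contact_force: [4.1, -9.7, 4.6]
grip_width: 0.01
grip_force: 39.4
tcp angle 0.7644062524140334 r 0.17903194403093364 [ 4.13385591 -9.68429595  4.56583496]
top panel slope angle 0.7318449234453381 off 0.004148186402844683 592 median polar 0.7823471996762672
side panel slope angle 0.7311088519971336 off 0.0029744453176684354 1332 median polar 0.7636069000234729
  img line dir deg 157.94 ends(c,r) [283.4 148.9] [250.2 162.4]
  img line dir deg 90.65 ends(c,r) [222.7 139. ] [222.2 188. ]
top block ((0.21760177612304688, -2.0962352752685547), (70.2022476196289, 43.784912109375), 0.4785078465938568) z 0.0739 tilt [-0.003 -0.007  0.074]
side block ((0.7561264038085938, 1.186676025390625), (69.00701141357422, 42.96103286743164), 0.5525574088096619) z 0.0716 tilt [-0.    -0.089  0.071]
0.045 285.26 0.7150000000000001
0.055 284.43 0.7300000000000001
0.065 283.48 0.7450000000000001
```

The reflector is now at about 0.732, which matches the pointer within measurement error. The pointer hasn't moved, the block is home, and the grip is steady at 39 N. Handing in.

```bash
python3 -c "
from workcell import ctrl
print(abs(ctrl.observe()['dq']).max()); print(ctrl.hand_in())"
```

```text
0.0018756808204319754
the job is handed in; nothing more can be done
None
```

The job is handed in, but no verdict came back: the specimen is home and square in the pocket, and the gripper is still holding the reflector at about 0.73 rad. I measured the pointer at about 0.735 rad (my estimates ran from 0.70 to 0.77), and it showed no movement.

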